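# Free the bowl lift's catch and lower it

### The job

The mixing bowl stands raised on a bowl lift that is held up by a weighted catch. With the wooden-handled bar from the chopping board, reach under the catch's tail and flick the catch over so that it stays off (do not touch the catch with the gripper, and do not force the bar against the lift); then push the black head of the lift down gently and firmly home, until its rubber stop is squeezed by about a millimetre, without leaning on it hard. Lay the bar back on the chopping board, flat on the same side of its handle as it lay, and leave the other things where they are.

Things in the scene. Friction and masses are not known exactly. Their poses are not given: they have to be found in the camera images.
- stand: Bowl lift, fixed frame: grey base plate (its x -80 to 80, y -235 to 100 mm, 15 thick) with upright rail; bolted down. Origin on the table below the centre of the sliding post; x points away from the robot, y to its left, z up. The post carries the bowl (rim radius 98, centred at x 20, y -150). The catch sits on the robot's side of the post.
- slot (a point): Fixed point on the stand at its x -56, y 81, z 152 mm: middle of an 18 mm high gap between a fixed grey ledge below (x -76 to -36, y 64 to 98, top at z 143) and the underside of the engaged catch's tail above (z 161). The gap is open towards the robot: a bar enters it along the stand's +x and may reach beyond the ledge to x -5. Nothing stands in the way above the ledge but the tail.
- catch_tail (a point): Point on the underside of the catch's tail, 60 mm from its pin (stand x -53, y 84, z 161 when engaged). The tail is a steel tongue 26 mm wide (x -66 to -40), 8 thick, reaching 79 mm to +y from the pin, which is parallel to the stand's x at y 24, z 165. Above the pin sits a steel ball weight (42 mm, 60 mm from the pin), below it hangs the hook, its nose under a tooth of the post.
- catch (a joint): Angle of the catch, rad: 0 engaged, grows as the tail rises, stop at 1.05. Its ball weight lets it fall back to 0 below about 0.65; above that it falls over to 1.05 by itself and stays. The tail needs 2 to 4 N of lift at the gap; a bar raised straight up in the gap tips it over some 35 to 50 mm after touching the tail.
- lift (a joint): Height of the sliding post above its rubber stop, m: about 0.07 at the start, 0 touching the stop, a little negative when it is squeezed. It stays where left; moving it down takes 3 to 8 N (stiff guide), then the stop yields 1 mm per further 8 N. The engaged catch stops it within 12 mm. Home: squeezed at least 0.8 mm. Never push with over 25 N.
- lift_head (a point): Centre of the top face of the black square head (60 x 60 x 12 mm) of the sliding post, to be pushed down from above; 237 mm above the table when the lift touches its stop, about 305 mm at the start.
- bar: Catch bar: wooden handle 100 mm long, 20 mm wide, 30 mm high, lying flat on the board, with a steel rod 8 mm thick and 100 mm long from its front end. Origin on the handle's underside at its front end; x points along the rod (rod from x 0 to 100, handle from x -100 to 0), z up; the rod's axis is 15 mm above the origin. 130 g, centre of mass near x -20 mm. Grip the handle across its 20 mm width.
- bar_tip (a point): Tip of the bar's steel rod, on its axis.
- board: Grey chopping board 250 (x) x 190 (y) x 10 mm, fixed; origin at the centre of its underside.
- bottle: Bystander: green bottle, 68 mm across, 190 mm tall; origin at its foot.
- ramekin: Bystander: small white dish, 72 mm across, 42 mm tall; origin at its foot.
- mug: Bystander: blue mug, 80 mm across, 90 mm tall; origin at its foot.
- jar: Bystander: glass jar with metal cap, 72 mm across, 85 mm tall; origin at its foot.
- spoon: Bystander: wooden spoon 240 mm long, lying on the table.
- pot_lid: Bystander: small pan lid with knob, 110 mm across, 32 mm tall; origin below its centre.
Things that resemble listed ones, but are neither listed nor needed, are in the scene too. What is shaped like the bar but purple is not meant.

How it is judged:
On the way, in this order (a step that is already met when the one before it is completed fails the run):
1. the catch is flicked over and stays off while the lift is still up (value of joint catch above 0.9 rad and value of joint lift above 0.045 m), for 0.3 s.
2. the lift is pushed home, its rubber stop squeezed by at least 0.8 mm (value of joint lift below -0.0008 m), for 0.2 s.
At the end, for the whole second after the job is handed in: The catch is still flicked over (above 0.9 rad), the lift is down on its rubber stop (at most 0.5 mm above touching), and the bar lies at rest on the board on its handle's underside (tilt under 0.1 rad, height -3 to +4 mm of the board's top, origin within 200 mm of its centre along x and y) (value of joint catch above 0.9 rad and value of joint lift below 0.0005 m and z of bar in the frame of board between 0.007 and 0.014 m and angle between bar's own z axis and vertical below 0.1 rad and linear speed of bar below 0.02 m/s and x of bar in the frame of board between -0.2 and 0.2 m and y of bar in the frame of board between -0.2 and 0.2 m).
It fails at once if the gripper or arm touches the catch (contact force between any of the fingers, the arm and catch above 0.5 N).
It fails at once if the bar is forced against the lift or its catch (over 15 N) (contact force between bar and stand above 15 N).
It fails at once if the lift is leaned on with more than 25 N (contact force between any of the fingers, the arm and lift above 25 N).
It fails at once if the lift is rammed down faster than 0.2 m/s (velocity of joint lift below -0.2 m/s).
It fails at once if a bystander is moved more than 25 mm (distance of any of bottle, ramekin, mug, jar, spoon, pot_lid from where it was at the start of the episode above 0.025 m).
It also fails if it takes over 72 s, if anything falls off the work surface, if the arm or the gripper's body presses on something with over 40 N, if the wrist force passes 120 N, or if a joint passes its speed limit or range.

### The arm

A 7-joint arm with a two-finger parallel gripper is mounted at the origin on the work surface. World frame = base frame: x ahead of the robot, y to its left, z up, the work surface at z = 0. Lengths are in m, angles in rad, forces in N, time in s.
With the tool pointing down it reaches from about 0.4 to 0.85 m from the base axis. Payload 4.5 kg.
Tool frame: the origin (TCP) lies midway between the tips of the shut fingers; the grasp point (between the pads) lies 19 mm behind it (arm.grip_depth is the distance from the TCP to the grasp point, in m); z points along the fingers, y is the direction in which the jaws open and shut (so a half turn about z gives the same grasp; the last joint's range is limited). The gripper opens to 88 mm and grips with 3 to 60 N. Pads are 18 mm wide; open, the fingers measure 123 mm over their backs; the gripper's body (75 mm by 187 mm) begins 45 mm behind the grasp point.
Start: joints at [1.185, 0.689, -0.195, 1.565, 0.157, 0.902, -0.215], TCP at [0.255, -0.571, 0.218] pointing down, gripper open.
Joint ranges: [-3.01, 3.01], [-0.46, 2.08], [-1.47, 1.51], [0.13, 2.56], [-1, 4.14], [0.04, 2.09], [-2.66, 2.66]. Speed limits (rad/s): [2.57, 2.57, 3.14, 3.14, 3.14, 3.14, 3.14].

### API

Orientations are given as a rotation vector (axis times angle).
In Python, from rig import arm gives the robot as it stands. The module is installed in compiled form; this text tells all that it offers.
- The arm moves only by the tool servo_tool, never from a script. Its argument "motion" is a list of rows, each a list of 3 entries, a list of its own where there are three numbers: the closure, from 0 (fully open) to 1 (shut), then the shift along the tool's x, y, z in cm, then the turn about the tool's z in rad. A call has 1 to 20 rows; each row shifts and turns the commanded pose from where the row before left it, along the tool's axes as they then stand; what a row does not reach is not made up. A row lasts 1/8 s, in which the tool goes at most 62.5 mm and 10.7 degrees, less where a joint would pass 70% of its speed; a pose out of reach is approached as far as the arm can. A call with a gripper value outside its range is refused whole. The fingers move at their own pace and stop on an object; the grip force is fixed at half the most. Time passes only in rows, so rows that do not move let the fingers close. It gives the time, the measured TCP pose, the force and the opening at its end, in the units of the state.
- arm.state(): the state, without advancing time (a new reading comes with each control period).
- arm.snapshot(name): name is "scene" or "side" or "wrist"; returns the picture (400x640x3 uint8, blue, green, red); there is no depth.
- arm.camera_model(name): a dict with "fx", "fy", "cx", "cy" (pixels), "origin" and "orientation" of the camera in the world. Camera axes: x right, y up, looking along -z (the intrinsics and any distortion apply to the point x, -y, -z); pixel columns grow to the right and rows downward; lengths in m; the calibration is good to about 2 mm. A picture is of the moment at which its call begins: read the wrist's pose just before it. camera_model takes no time and is no camera call; for the wrist camera it gives the pose at the moment of the call.
- arm.finish_job(): hands the job in, once; it reports no verdict.
The state is a dict: "t": time; "joint_pos": joint angles; "dq": joint speeds; "effort": joint torques, N m; "tool_pos": TCP position; "ee_rot": TCP orientation; "contact_force": force on the tool from outside, world axes, zero at the start; "ft_torque": the same for the moment, N m; "grip_width": opening from 0.0 (shut) to 1.0 (fully open).
Only numpy, scipy, OpenCV 4.12 (cv2) and the standard library are available. Lean on these libraries where they do the work, as an engineer would, in place of code of your own. Each camera call takes 0.05 s, during which the arm holds its last target.

## Working session

There is one attempt and no reset: what is moved stays moved. The work goes in short steps, Python scripts to look and compute and a tool call to move; the robot and the scene stay as the last step left them, time stands still between calls to the robot, and variables do not carry over. Pictures are saved under pics/ and viewed, and the job is handed in when it is done.

Besides the shell and the picture viewer there is one more tool, called after ">>>" in YAML: its name, and indented under it one key for each argument. servo_tool: Moves the arm, as the interface text tells. Its arguments: {"type":"object","properties":{"motion":{"type":"array","items":{"type":"array"}}},"required":["motion"]}

```bash
mkdir -p pics; python3 - <<'E'
from rig import arm
import cv2
print(arm.state(), arm.grip_depth)
for n in ("scene","side","wrist"):
    print(n,arm.camera_model(n)); cv2.imwrite(f"pics/{n}0.png",arm.snapshot(n))
E
```

```text
{'t': 0.0, 'joint_pos': array([ 1.18481143,  0.68998144, -0.1945346 ,  1.56632338,  0.15734589,
        0.90247805, -0.21511192]), 'dq': array([ 2.22555216e-03, -4.26842945e-04, -5.66351286e-05, -6.58761976e-05,
        2.27317340e-04,  6.75620208e-04, -1.89121950e-03]), 'effort': array([-3.42036383e-04, -5.27561653e+01, -1.26719914e+00, -1.53427309e+01,
       -5.26539492e-02,  6.71208400e-03,  1.79470203e-04]), 'tool_pos': array([ 0.25441516, -0.57016111,  0.21701767]), 'ee_rot': array([-3.07092939e+00, -6.54383627e-01,  8.13534449e-04]), 'contact_force': array([ 0.41338215,  0.13108202, -0.4310245 ]), 'ft_torque': array([-0.00742968,  0.02489811,  0.02774848]), 'grip_width': 1.000073491440909} 0.0187
scene {'fx': 487.3402326112183, 'fy': 487.3402326112183, 'cx': 325.3279949881987, 'cy': 194.20890007281034, 'origin': array([ 1.1444783 , -0.21266764,  1.18784366]), 'orientation': array([0.53141592, 0.36562049, 1.11259464])}
side {'fx': 390.65808513903534, 'fy': 390.65808513903534, 'cx': 320.132179542433, 'cy': 200.68023893634162, 'origin': array([-0.10811667,  0.85493532,  0.8038085 ]), 'orientation': array([ 0.38564948, -1.17845915, -2.23815746])}
wrist {'fx': 301.5585140527219, 'fy': 301.5585140527219, 'cx': 320.63364948554675, 'cy': 205.1693035153937, 'origin': array([ 0.31694155, -0.54277793,  0.38436217]), 'orientation': array([-0.23219713,  0.15212258, -1.1438871 ])}
```

View pics/scene0.png

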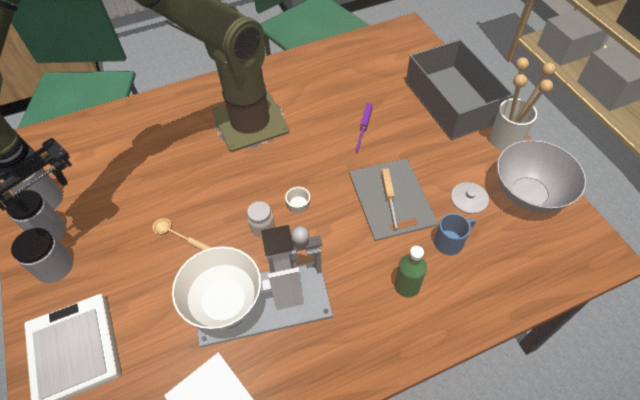

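View pics/side0.png

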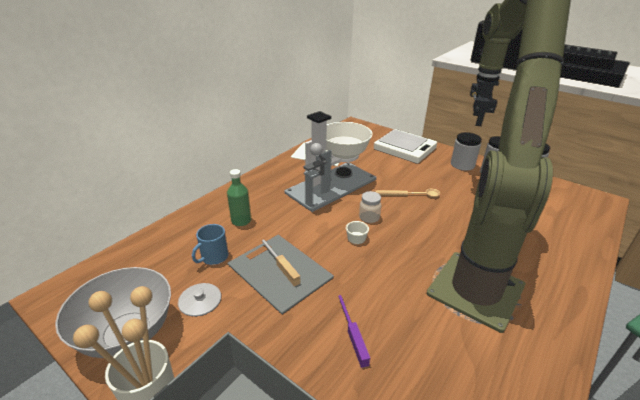

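View pics/wrist0.png

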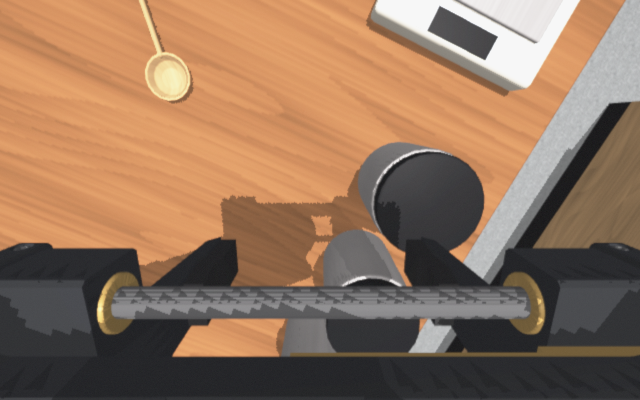

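Candidates for the bar: the wooden-handled bar on the board (scene 388,183 handle, rod to 396,225; side 288,268), the purple lookalike on the table (scene 365,120), and the wooden spoon (scene 185,236). By the description it is the one on the board; I'll check it in a crop.

```bash
cat > h.py <<'E'
import numpy as np, cv2
from scipy.spatial.transform import Rotation as R
def ray(cm,u,v):
    d=np.array([(u-cm['cx'])/cm['fx'],-(v-cm['cy'])/cm['fy'],-1.0])
    return cm['origin'],R.from_rotvec(cm['orientation']).apply(d)
def plane(cm,u,v,z):
    o,d=ray(cm,u,v); return o+d*(z-o[2])/d[2]
def proj(cm,p):
    q=R.from_rotvec(cm['orientation']).inv().apply(np.asarray(p)-cm['origin'])
    return np.array([cm['cx']+cm['fx']*q[0]/-q[2], cm['cy']-cm['fy']*q[1]/-q[2]])
def tri(c1,p1,c2,p2):
    o1,d1=ray(c1,*p1);o2,d2=ray(c2,*p2)
    A=np.stack([d1,-d2],1);s=np.linalg.lstsq(A,o2-o1,rcond=None)[0]
    a=o1+d1*s[0];b=o2+d2*s[1];return (a+b)/2,np.linalg.norm(a-b)
E
python3 - <<'E'
import cv2,numpy as np
a=cv2.imread('pics/scene0.png');b=cv2.imread('pics/side0.png')
def c(im,x,y,w,h,n,f): cv2.imwrite(n,cv2.resize(im[y:y+h,x:x+w],None,fx=f,fy=f,interpolation=cv2.INTER_CUBIC))
c(a,345,155,95,85,'pics/c1.png',8)
c(a,190,215,150,130,'pics/c2.png',5)
c(b,275,105,110,110,'pics/c3.png',5)
c(b,225,230,110,80,'pics/c4.png',7)
E
```

```text
(no output)
```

View pics/c1.png

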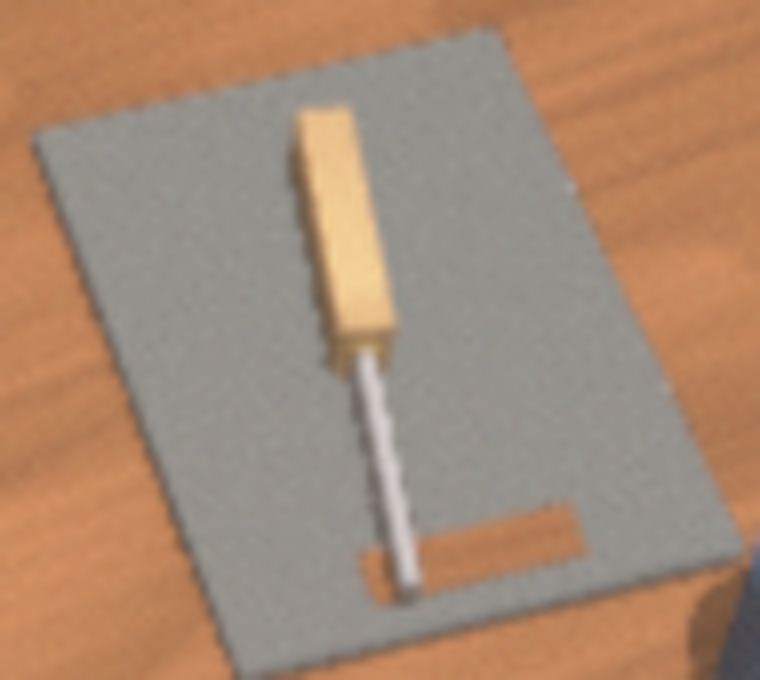

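View pics/c2.png

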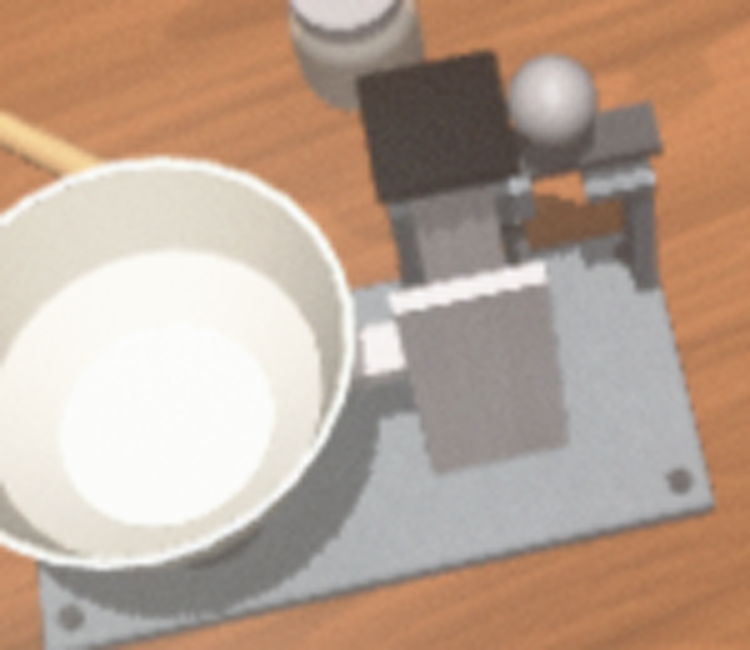

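View pics/c3.png

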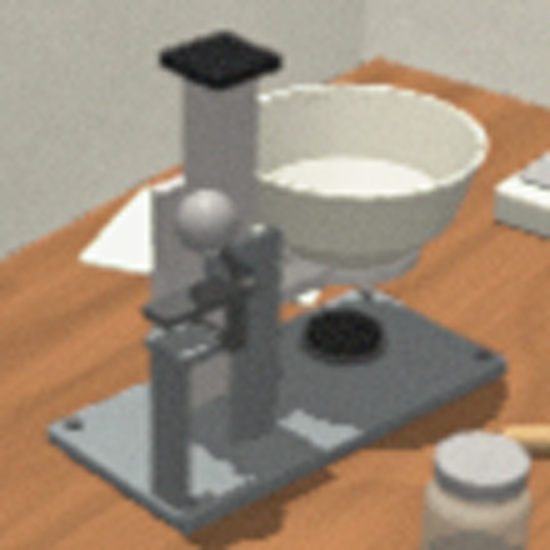

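View pics/c4.png

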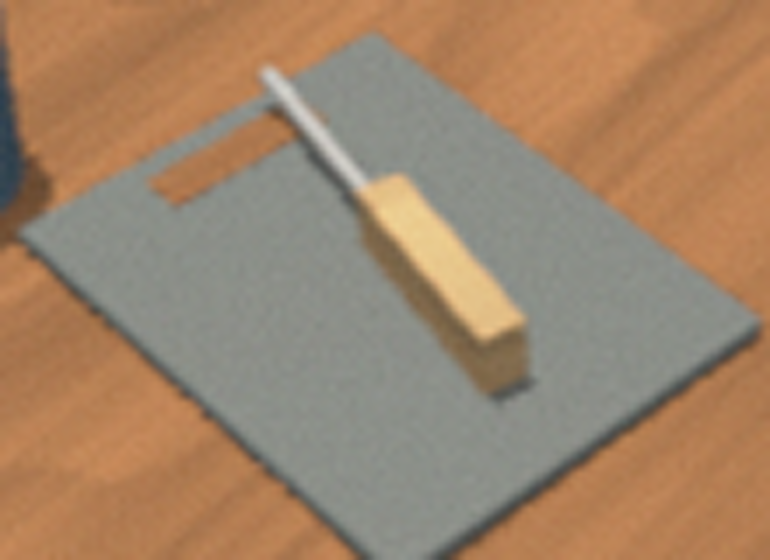

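The crops show a bar with a tan handle and silver rod lying on the board, so it is the right one. The stand's head, catch ball, tail and ledge are visible in both views. Next I measure.

```bash
python3 - <<'E'
from h import *
from rig import arm
s=arm.camera_model('scene');d=arm.camera_model('side')
S=lambda x,y,ox,oy,f:((x+.5)/f+ox-.5,(y+.5)/f+oy-.5)
print('bar scene')
for p in [(298,110),(350,106),(393,330),(335,335)]: print(plane(s,*S(*p,345,155,8),.04).round(4))
print('tip',plane(s,*S(408,590,345,155,8),.025).round(4))
print('bar side (top back L,R, front R,L)')
for p in [(483,343),(526,320),(405,177),(367,193)]: print(plane(d,*S(*p,225,230,7),.04).round(4))
print('tip',plane(d,*S(268,72,225,230,7),.025).round(4))
print('board scene');
for p in [(35,130),(497,28),(742,552),(240,675)]: print(plane(s,*S(*p,345,155,8),.01).round(4))
print('stand base scene ++, +-');
for p in [(712,505),(45,640)]: print(plane(s,*S(*p,190,215,5),.015).round(4))
print('stand base side -+, ++, --');
for p in [(187,518),(50,430),(505,363)]: print(plane(d,*S(*p,275,105,5),.015).round(4))
print('head scene')
for p in [(358,80),(495,53),(520,155),(385,200)]: print(plane(s,*S(*p,190,215,5),.305).round(4))
print('head side')
for p in [(160,57),(222,32),(283,62),(218,82)]: print(plane(d,*S(*p,275,105,5),.305).round(4))
print('ball',tri(s,S(552,98,190,215,5),d,S(207,220,275,105,5)))
print('tail end scene -+,++ at z.169');
for p in [(650,103),(663,152)]: print(plane(s,*S(*p,190,215,5),.169).round(4))
E
```

```text
bar scene
[0.3854 0.2865 0.04  ]
[0.3917 0.305  0.04  ]
[0.488  0.2711 0.04  ]
[0.4813 0.2512 0.04  ]
tip [0.5782 0.2298 0.025 ]
bar side (top back L,R, front R,L)
[0.3902 0.3074 0.04  ]
[0.3851 0.2881 0.04  ]
[0.4756 0.2569 0.04  ]
[0.4813 0.2735 0.04  ]
tip [0.5788 0.2322 0.025 ]
board scene
[0.3326 0.204  0.01  ]
[0.3617 0.3883 0.01  ]
[0.6056 0.35   0.01  ]
[0.5771 0.1663 0.01  ]
stand base scene ++, +-
[ 0.7317 -0.0325  0.015 ]
[ 0.6612 -0.3565  0.015 ]
stand base side -+, ++, --
[ 0.5728 -0.0011  0.015 ]
[ 0.7206 -0.025   0.015 ]
[ 0.5072 -0.3168  0.015 ]
head scene
[ 0.603  -0.1367  0.305 ]
[ 0.6145 -0.0791  0.305 ]
[ 0.6646 -0.0877  0.305 ]
[ 0.6613 -0.1456  0.305 ]
head side
[ 0.6564 -0.0779  0.305 ]
[ 0.6512 -0.1375  0.305 ]
[ 0.5891 -0.1219  0.305 ]
[ 0.6021 -0.0697  0.305 ]
ball (array([ 0.59526575, -0.05062505,  0.21708889]), np.float64(0.00032354089757150164))
tail end scene -+,++ at z.169
[ 0.59   -0.0007  0.169 ]
[ 0.6172 -0.0057  0.169 ]
```

The bar lies with yaw about −0.332, its origin near (0.483, 0.264), and length 0.2 m, which checks. The stand's origin is near (0.633, −0.114) with yaw about −0.2; the ball's radius from the pin and the tail's width agree. I'll rise, turn and travel above everything.

>>> servo_tool:
  motion:
    - [0,[0,0,-3.6],0.15]
    - [0,[0,0,-3.6],0.15]
    - [0,[0,0,-3.6],0.15]
    - [0,[0,0,-3.6],0.15]
    - [0,[0,0,-3.6],0.15]
    - [0,[0,0,0],0]

```text
t: 0.9
tool_pos: [0.2554, -0.5719, 0.4006]
ee_rot: [3.094, -0.516, 0.005]
contact_force: [0.0, 1.0, -0.5]
grip_width: 0.999
```

```bash
cat >> h.py <<'E'
def go(st,p,yaw=None):
    "shift in tool cm (no turn) from state to TCP p; turn about tool z to get tool-x yaw"
    r=R.from_rotvec(st['ee_rot']); m=r.as_matrix()
    y=np.arctan2(m[1,0],m[0,0])
    print('tcp',st['tool_pos'].round(4),'yaw',round(y,3),'tilt',m[:,2].round(3),'F',st['contact_force'].round(1),'w',round(st['grip_width'],3),'t',round(st['t'],2))
    print('shift cm',(r.inv().apply(np.asarray(p)-st['tool_pos'])*100).round(2), 'turn',None if yaw is None else round(y-yaw,3))
E
python3 - <<'E'
from h import *
from rig import arm
go(arm.state(),[.46,.272,.40],-.332)
print(arm.state()['joint_pos'].round(2))
E
```

```text
tcp [ 0.2554 -0.5719  0.4006] yaw -0.33 tilt [ 0.002 -0.005 -1.   ] F [ 0.   1.  -0.5] w 0.999 t 0.9
shift cm [ -8.02 -86.47  -0.35] turn 0.002
[ 1.07  0.54  0.02  1.28 -0.01  1.32 -0.82]
```

>>> servo_tool:
  motion:
    - [0,[1,-4,0],0]
    - [0,[1,-4,0],0]
    - [0,[1,-4,0],0]
    - [0,[1,-4,0],0]
    - [0,[1,-4,0],0]
    - [0,[0,-4,0],0]
    - [0,[0,-4,0],0]
    - [0,[0,-4,0],0]
    - [0,[0,-4,0],0]
    - [0,[0,-4,0],0]
    - [0,[0,0,0],0]

```text
t: 2.28
tool_pos: [0.4322, -0.2048, 0.3966]
ee_rot: [-3.099, 0.503, 0.003]
contact_force: [-0.6, -0.7, -0.9]
grip_width: 1.002
```

>>> servo_tool:
  motion:
    - [0,[0,0,0],-0.175]
    - [0,[0,0,0],-0.175]
    - [0,[0,0,0],-0.175]
    - [0,[0,0,0],-0.175]
    - [0,[0,0,0],-0.175]
    - [0,[0,0,0],-0.175]
    - [0,[0,0,0],-0.175]
    - [0,[0,0,0],-0.175]
    - [0,[0,0,0],-0.175]
    - [0,[0,0,0],-0.175]
    - [0,[0,0,0],-0.175]
    - [0,[0,0,0],-0.175]
    - [0,[0,0,0],-0.175]
    - [0,[0,0,0],-0.175]
    - [0,[0,0,0],-0.175]
    - [0,[0,0,0],-0.175]
    - [0,[0,0,0],-0.175]
    - [0,[0,0,0],-0.165]
    - [0,[0,0,0],0]

```text
t: 4.65
tool_pos: [0.4308, -0.2097, 0.3969]
ee_rot: [-0.523, -3.096, -0.0]
contact_force: [-0.5, 1.0, 0.2]
grip_width: 1.001
```

```bash
python3 - <<'E'
from h import *
from rig import arm
go(arm.state(),[.46,.272,.25],-.332)
print(arm.state()['joint_pos'].round(2))
E
```

```text
tcp [ 0.4308 -0.2097  0.3969] yaw 2.807 tilt [-0.002  0.001 -1.   ] F [-0.5  1.   0.2] w 1.001 t 4.65
shift cm [13.03 46.46 14.71] turn 3.139
[ 0.89  0.37 -0.78  1.68  0.27  1.21  1.28]
```

>>> servo_tool:
  motion:
    - [0,[1.1,3.9,0],0]
    - [0,[1.1,3.9,0],0]
    - [0,[1.1,3.9,0],0]
    - [0,[1.1,3.9,0],0]
    - [0,[1.1,3.9,0],0]
    - [0,[1.1,3.9,0],0]
    - [0,[1.1,3.9,1],0]
    - [0,[1.1,3.9,2.7],0]
    - [0,[1.1,3.9,2.7],0]
    - [0,[1.1,3.9,2.7],0]
    - [0,[1,3.8,2.8],0]
    - [0,[1,3.7,2.8],0]
    - [0,[0,0,0],0]
    - [0,[0,0,0],0]

```text
t: 6.4
tool_pos: [0.4606, 0.2722, 0.2507]
ee_rot: [0.522, 3.098, -0.002]
contact_force: [-0.6, -1.0, 0.5]
grip_width: 1.0
```

```bash
python3 - <<'E'
from h import *
from rig import arm
go(arm.state(),[.46,.272,.25],-.332)
print(arm.state()['joint_pos'].round(2))
np.save('cmw1.npy',arm.camera_model('wrist'),allow_pickle=True)
cv2.imwrite('pics/w1.png',arm.snapshot('wrist'))
E
```

```text
tcp [0.4606 0.2722 0.2507] yaw 2.807 tilt [-0.    -0.002 -1.   ] F [-0.6 -1.   0.5] w 1.0 t 6.4
shift cm [ 0.05 -0.03  0.07] turn 3.139
[-0.18  0.61 -0.74  1.78  0.49  0.95  0.12]
```

View pics/w1.png

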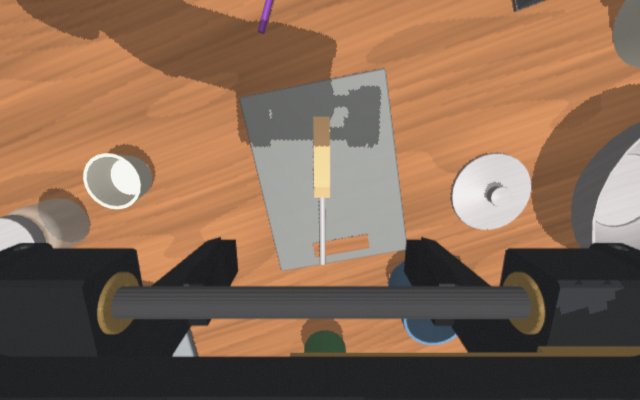

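The wrist view shows the handle at (321,157) pointing straight down the picture, with the rod tip at (323,264). I'll measure it.

```bash
python3 - <<'E'
from h import *
c=np.load('cmw1.npy',allow_pickle=True).item()
im=cv2.imread('pics/w1.png')
h=cv2.cvtColor(im,cv2.COLOR_BGR2HSV)[90:205,295:350]
m=cv2.inRange(h,(8,80,60),(28,255,255))
n,l,st,ce=cv2.connectedComponentsWithStats(m)
i=1+np.argmax(st[1:,4]);print(st[i],ce[i]); pts=np.argwhere(l==i)[:,::-1]+[295,90]
for y in range(114,202,6):
    xs=pts[pts[:,1]==y][:,0]
    if len(xs): print(y,xs.min(),xs.max(),im[y,321])
for name,uv,z in [('back',(321,116),.04),('tip',(323,264),.025),('rodfront',(322,198),.025)]: print(name,plane(c,*uv,z).round(4))
print('tip px of tcp-projected',proj(c,[.46,.272,.04]))
E
```

```text
[  18   27   17   81 1258] [26.38553259 66.46263911]
120 314 328 [ 95 130 161]
126 314 328 [ 95 131 163]
132 313 329 [ 96 133 164]
138 314 329 [ 99 134 167]
144 314 328 [ 97 133 165]
150 314 329 [159 219 243]
156 314 328 [159 218 243]
162 314 329 [159 219 243]
168 314 329 [159 219 243]
174 314 329 [161 221 244]
180 314 329 [163 222 244]
186 314 329 [159 219 243]
192 315 329 [149 207 238]
back [0.3909 0.2976 0.04  ]
tip [0.5827 0.2341 0.025 ]
rodfront [0.4907 0.2644 0.025 ]
tip px of tcp-projected [319.78739363 176.64010208]
```

>>> servo_tool:
  motion:
    - [0,[0,0.15,4],0]
    - [0,[0,0,4],0]
    - [0,[0,0,4],0]
    - [0,[0,0,4],0]
    - [0,[0,0,3],0]
    - [0,[0,0,2],0]
    - [0,[0,0,1.5],0]
    - [0,[0,0,0.6],0]
    - [0,[0,0,0.5],0]
    - [0,[0,0,0],0]
    - [0,[0,0,0],0]

```text
t: 7.82
tool_pos: [0.4611, 0.2751, 0.0153]
ee_rot: [0.519, 3.098, 0.001]
contact_force: [-0.2, 0.1, 0.4]
grip_width: 1.004
```

```bash
python3 - <<'E'
from h import *
from rig import arm
go(arm.state(),[.461,.2735,.014],-.325)
im=arm.snapshot('side');cv2.imwrite('pics/s1.png',cv2.resize(im[180:320,200:370],None,fx=4,fy=4))
E
```

```text
tcp [0.4611 0.2751 0.0153] yaw 2.81 tilt [ 0.001  0.    -1.   ] F [-0.2  0.1  0.4] w 1.004 t 7.83
shift cm [-0.04 -0.15  0.13] turn 3.135
```

View pics/s1.png

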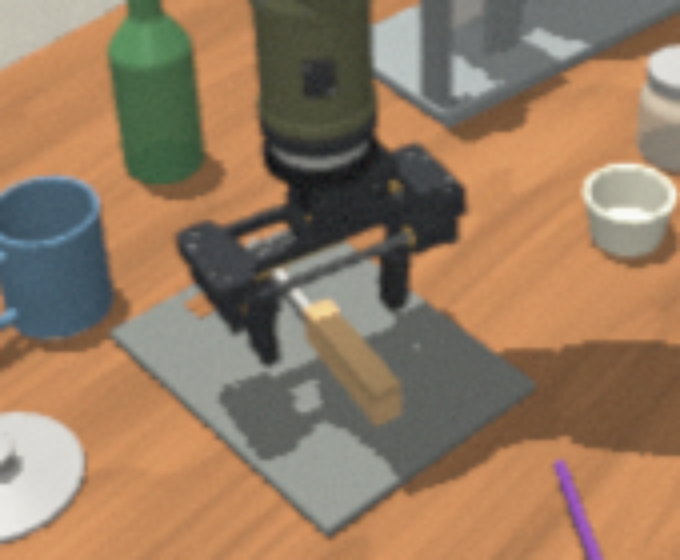

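The fingers stand astride the handle's front half, with finger tips at about (265,350) and (395,300) in the crop. I close, then lift.

>>> servo_tool:
  motion:
    - [0.3,[0,0,0.1],0]
    - [0.6,[0,0,0],0]
    - [1,[0,0,0],0]
    - [1,[0,0,0],0]
    - [1,[0,0,0],0]
    - [1,[0,0,0],0]
    - [1,[0,0,0],0]
    - [1,[0,0,0],0]
    - [1,[0,0,0],0]
    - [1,[0,0,0],0]

```text
t: 9.12
tool_pos: [0.4607, 0.2747, 0.0137]
ee_rot: [-0.519, -3.098, 0.001]
contact_force: [-0.2, -0.3, 0.3]
grip_width: 0.222
```

>>> servo_tool:
  motion:
    - [1,[0,0,-0.5],0]
    - [1,[0,0,-1],0]
    - [1,[0,0,-2],0]
    - [1,[0,0,-3],0]
    - [1,[0,0,-4],0]
    - [1,[0,0,-4],0]
    - [1,[0,0,-3],0]
    - [1,[0,0,-1],0]
    - [1,[0,0,0],0]
    - [1,[0,0,0],0]

```text
t: 10.38
tool_pos: [0.4602, 0.2741, 0.1976]
ee_rot: [-0.518, -3.097, 0.003]
contact_force: [-0.6, -0.1, -1.1]
grip_width: 0.222
```

```bash
python3 - <<'E'
from h import *
from rig import arm
go(arm.state(),[.461,.2735,.014],-.325)
np.save('cmw2.npy',arm.camera_model('wrist'),allow_pickle=True)
w=arm.snapshot('wrist');im=arm.snapshot('side');sc=arm.snapshot('scene')
cv2.imwrite('pics/s2.png',im);cv2.imwrite('pics/w2.png',w);cv2.imwrite('pics/sc2.png',sc)
a=cv2.resize(im[120:270,200:370],None,fx=4,fy=4)[:600]
cv2.imwrite('pics/s2c.png',a)
cv2.imwrite('pics/sc2c.png',cv2.resize(sc[80:230,310:460],None,fx=4,fy=4))
E
```

```text
tcp [0.4602 0.2741 0.1976] yaw 2.81 tilt [-0.002 -0.002 -1.   ] F [-0.6 -0.1 -1.1] w 0.222 t 10.38
shift cm [-1.200e-01  1.000e-02  1.836e+01] turn 3.135
```

View pics/s2c.png

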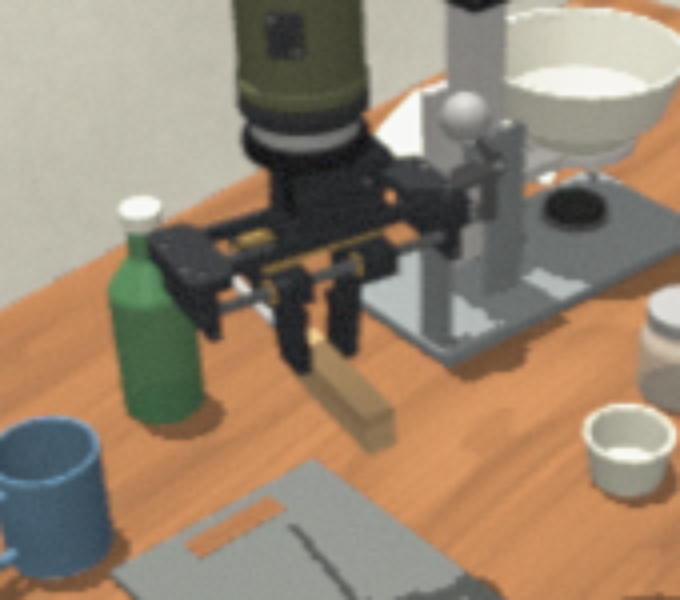

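View pics/sc2c.png

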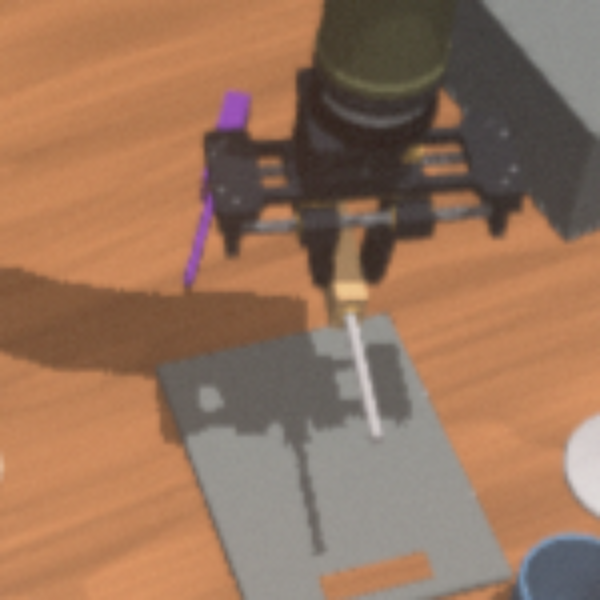

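The bar is held square (opening 0.222 ≈ 19.5 mm), with the rod tip at scene (404,189). I check the rod's tilt and refine the stand pose.

```bash
python3 - <<'E'
from h import *
from rig import arm
s=arm.camera_model('scene');d=arm.camera_model('side');w=np.load('cmw2.npy',allow_pickle=True).item()
print('exp tip scene',proj(s,[.58,.2315,.209]),'wrist',proj(w,[.58,.2315,.209]))
for z in (.203,.209,.215): print(z,plane(s,404,189.3,z).round(4))
# stand: predict features
def stand(ox,oy,yaw,p):
    c,n=np.cos(yaw),np.sin(yaw); return [ox+c*p[0]-n*p[1],oy+n*p[0]+c*p[1],p[2]]
P={'b++':(.08,.1,.015),'b+-':(.08,-.235,.015),'b-+':(-.08,.1,.015),'b--':(-.08,-.235,.015),'tail-+t':(-.066,.103,.169),'tail++t':(-.04,.103,.169),'ledge-+':(-.076,.098,.143),'ledge--':(-.076,.064,.143),'ledge++':(-.036,.098,.143)}
obs={'scene':{'b++':(712,505),'b+-':(45,640),'tail-+t':(650,103),'tail++t':(663,152)},'side':{'b-+':(187,518),'b++':(50,430),'b--':(505,363)}}
O={'scene':(190,215,s),'side':(275,105,d)}
from scipy.optimize import least_squares
def res(x,full=False):
    r=[]
    for k,o in obs.items():
        ox,oy,c=O[k]
        for n,p in o.items():
            r+=list(proj(c,stand(*x,P[n]))-np.array([(p[0]+.5)/5+ox-.5,(p[1]+.5)/5+oy-.5]))
    return np.array(r)
f=least_squares(res,[.633,-.114,-.2],loss='soft_l1');print(f.x,f.fun.round(1))
for k,(ox,oy,c) in O.items():
    for n in P: print(k,n,((proj(c,stand(*f.x,P[n]))-[ox,oy])*5).round())
print('slot',stand(*f.x,(-.056,.081,.152)))
E
```

```text
exp tip scene [404.16905214 190.03118465] wrist [317.20680348 423.42648068]
0.203 [0.5744 0.2349 0.203 ]
0.209 [0.5779 0.2322 0.209 ]
0.215 [0.5814 0.2295 0.215 ]
[ 0.63230488 -0.11336827 -0.21009615] [ 0.  -0.2 -1.3  0.7  0.6 -0.5  0.1 -1.1 -0.9  0.1 -0.9 -1.8  1.8 -0.8]
scene b++ [710. 502.]
scene b+- [ 36. 641.]
scene b-+ [647. 222.]
scene b-- [ 19. 344.]
scene tail-+t [651.  98.]
scene tail++t [662. 145.]
scene ledge-+ [638. 110.]
scene ledge-- [570. 123.]
scene ledge++ [654. 180.]
side b++ [ 44. 419.]
side b+- [370. 280.]
side b-+ [181. 516.]
side b-- [512. 357.]
side tail-+t [163. 316.]
side tail++t [138. 300.]
side ledge-+ [179. 354.]
side ledge-- [218. 337.]
side ledge++ [141. 330.]
slot [np.float64(0.5944291370856273), np.float64(-0.022470364981342972), 0.152]
```

View pics/w2.png

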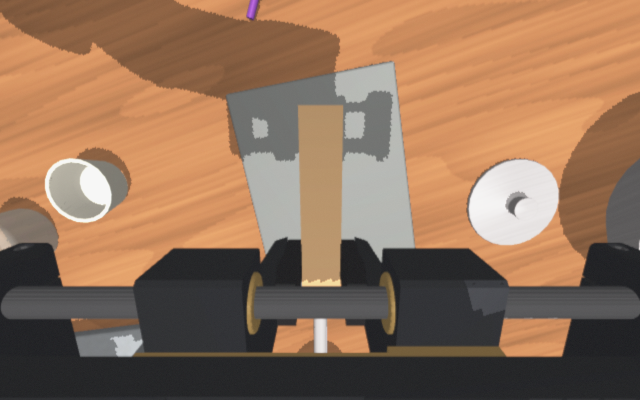

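```bash
cat >> h.py <<'E'
SX=(.6325,-.1135,-.207)
def stand(p,x=SX):
    c,n=np.cos(x[2]),np.sin(x[2]); return np.array([x[0]+c*p[0]-n*p[1],x[1]+n*p[0]+c*p[1],p[2]])
E
python3 - <<'E'
from h import *
from rig import arm
st=arm.state()
print(stand((-.237,.081,.1407)),stand((-.137,.081,.1407)))
go(st,stand((-.237,.081,.16)),-.207)
E
```

```text
[0.41720702 0.0144802  0.1407    ] [ 0.51507221 -0.00607229  0.1407    ]
tcp [0.4603 0.2745 0.1978] yaw 2.81 tilt [-0.002 -0.001 -1.   ] F [ 0.4 -0.4 -1.6] w 0.219 t 10.53
shift cm [ -4.39 -25.98   3.81] turn 3.017
```

>>> servo_tool:
  motion:
    - [1,[-0.5,-2,0],0]
    - [1,[-0.5,-3.2,0],0]
    - [1,[-0.5,-3.2,0],0]
    - [1,[-0.5,-3.2,0],0]
    - [1,[-0.5,-3.2,0],0]
    - [1,[-0.5,-3.2,0],0]
    - [1,[-0.5,-3,0],0]
    - [1,[-0.5,-3,0],0]
    - [1,[-0.4,-2,0.5],-0.06]
    - [1,[0,0,1],-0.064]
    - [1,[0,0,1],0]
    - [1,[0,0,1],0]
    - [1,[0,0,0.3],0]
    - [1,[0,0,0],0]
    - [1,[0,0,0],0]

```text
t: 12.4
tool_pos: [0.4179, 0.0149, 0.161]
ee_rot: [0.325, 3.124, 0.0]
contact_force: [0.1, 0.7, -1.6]
grip_width: 0.219
```

```bash
python3 - <<'E'
from h import *
from rig import arm
go(arm.state(),stand((-.237,.081,.1407)),-.207)
im=arm.snapshot('side');sc=arm.snapshot('scene')
cv2.imwrite('pics/s3.png',im);cv2.imwrite('pics/sc3.png',sc)
cv2.imwrite('pics/s3c.png',cv2.resize(im[110:230,270:420],None,fx=5,fy=5,interpolation=cv2.INTER_CUBIC))
cv2.imwrite('pics/sc3c.png',cv2.resize(sc[150:270,210:360],None,fx=5,fy=5,interpolation=cv2.INTER_CUBIC))
E
```

```text
tcp [0.4179 0.0149 0.161 ] yaw 2.934 tilt [ 0.001 -0.    -1.   ] F [ 0.1  0.7 -1.6] w 0.219 t 12.4
shift cm [ 0.06 -0.06  2.03] turn 3.141
```

View pics/s3c.png

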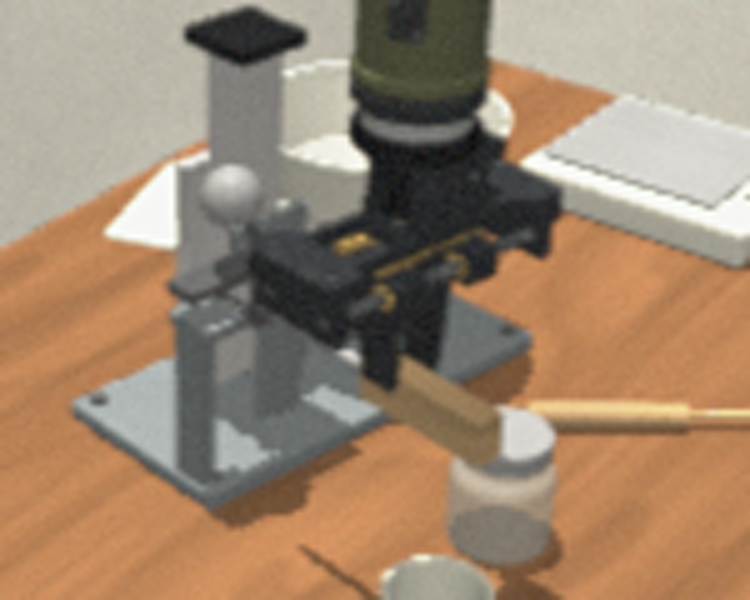

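View pics/sc3c.png

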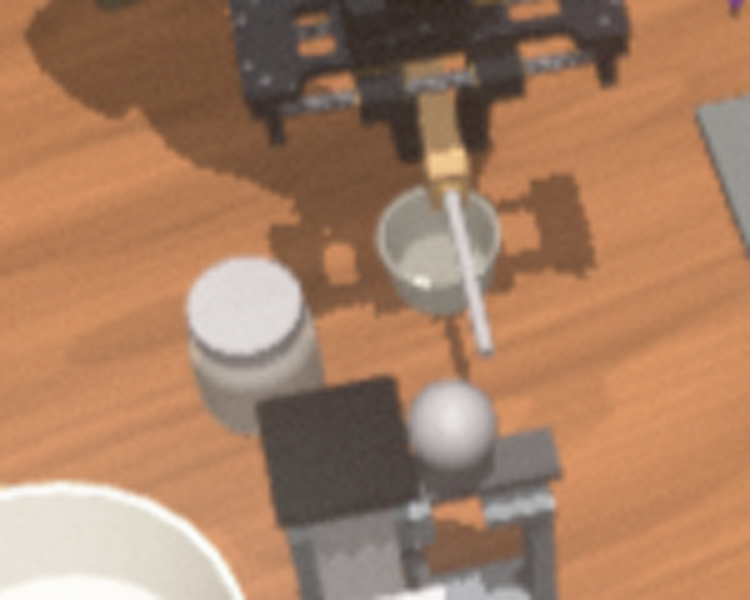

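>>> servo_tool:
  motion:
    - [1,[0,-0.05,1],0]
    - [1,[0,0,1],0]
    - [1,[0,0,0],0]
    - [1,[-1,0,0],0]
    - [1,[-1,0,0],0]
    - [1,[-1,0,0],0]
    - [1,[-1,0,0],0]
    - [1,[0,0,0],0]
    - [1,[0,0,0],0]

```text
t: 13.62
tool_pos: [0.4563, 0.0059, 0.1407]
ee_rot: [-0.326, -3.124, 0.0]
contact_force: [-0.0, 0.1, -1.4]
grip_width: 0.219
```

```bash
python3 - <<'E'
from h import *
from rig import arm
go(arm.state(),stand((-.137,.081,.1407)),-.207)
im=arm.snapshot('side');sc=arm.snapshot('scene')
cv2.imwrite('pics/s4c.png',cv2.resize(im[110:230,270:420],None,fx=5,fy=5,interpolation=cv2.INTER_CUBIC))
cv2.imwrite('pics/sc4c.png',cv2.resize(sc[170:290,230:380],None,fx=5,fy=5,interpolation=cv2.INTER_CUBIC))
E
```

```text
tcp [0.4563 0.0059 0.1407] yaw 2.934 tilt [-0.001 -0.    -1.   ] F [-0.   0.1 -1.4] w 0.219 t 13.62
shift cm [-6.    0.04  0.  ] turn 3.141
```

View pics/s4c.png

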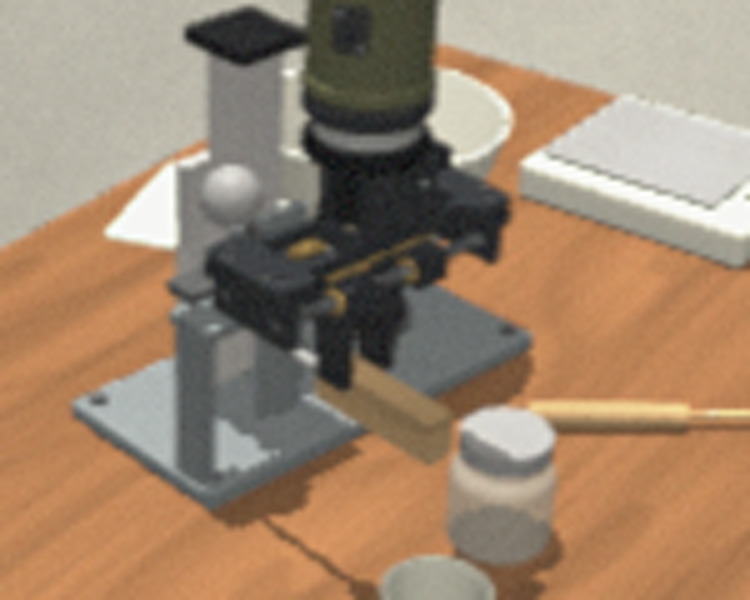

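View pics/sc4c.png

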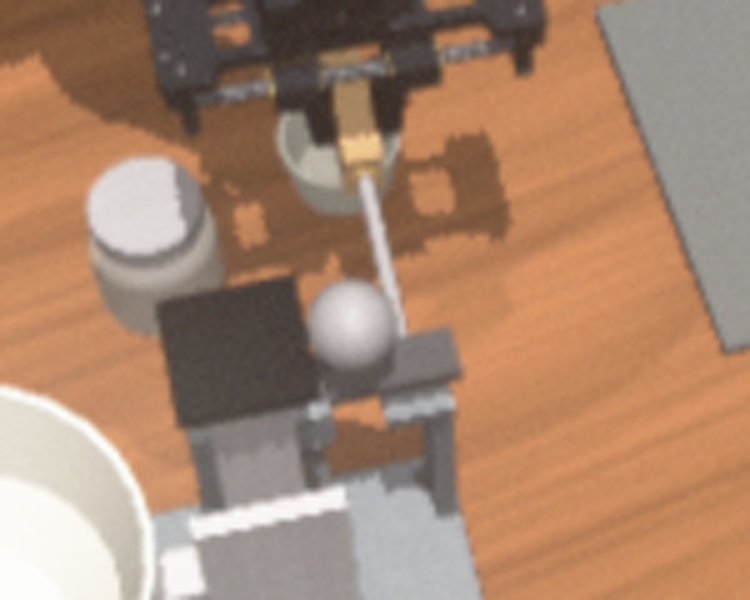

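The rod tip is just going under the tail's near edge, at scene crop (402,340), clear of the ball. I push it in.

>>> servo_tool:
  motion:
    - [1,[-1,0,0],0]
    - [1,[-1,0,0],0]
    - [1,[-1,0,0],0]
    - [1,[-1,0,0],0]
    - [1,[-1,0,0],0]
    - [1,[-0.8,0,0],0]
    - [1,[0,0,0],0]
    - [1,[0,0,0],0]

```text
t: 14.72
tool_pos: [0.5131, -0.0059, 0.1408]
ee_rot: [-0.325, -3.124, 0.0]
contact_force: [-0.1, 0.7, -0.2]
grip_width: 0.219
```

```bash
python3 - <<'E'
from h import *
from rig import arm
go(arm.state(),stand((-.137,.081,.1407)),-.207)
im=arm.snapshot('side');sc=arm.snapshot('scene')
cv2.imwrite('pics/s5c.png',cv2.resize(im[110:230,270:420],None,fx=5,fy=5,interpolation=cv2.INTER_CUBIC))
cv2.imwrite('pics/sc5c.png',cv2.resize(sc[170:290,230:380],None,fx=5,fy=5,interpolation=cv2.INTER_CUBIC))
E
```

```text
tcp [ 0.5131 -0.0059  0.1408] yaw 2.934 tilt [-0.001 -0.    -1.   ] F [-0.1  0.7 -0.2] w 0.219 t 14.72
shift cm [-0.2   0.03  0.01] turn 3.141
```

View pics/s5c.png

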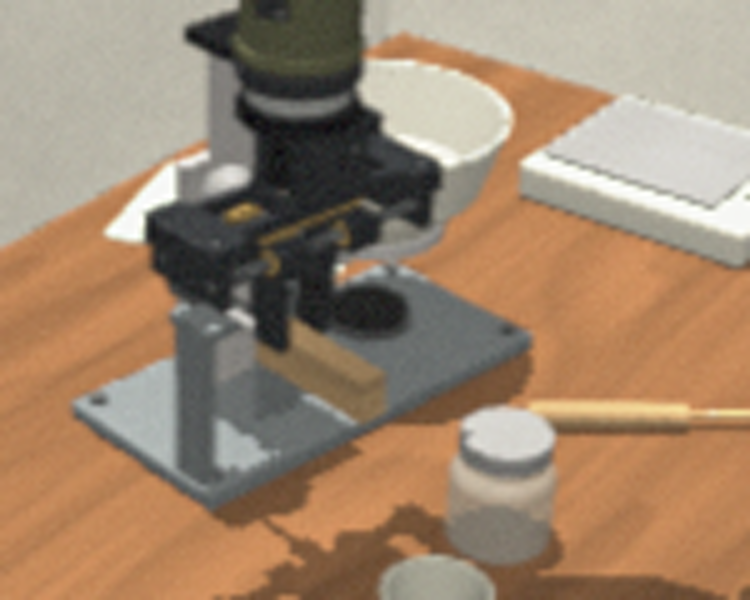

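View pics/sc5c.png

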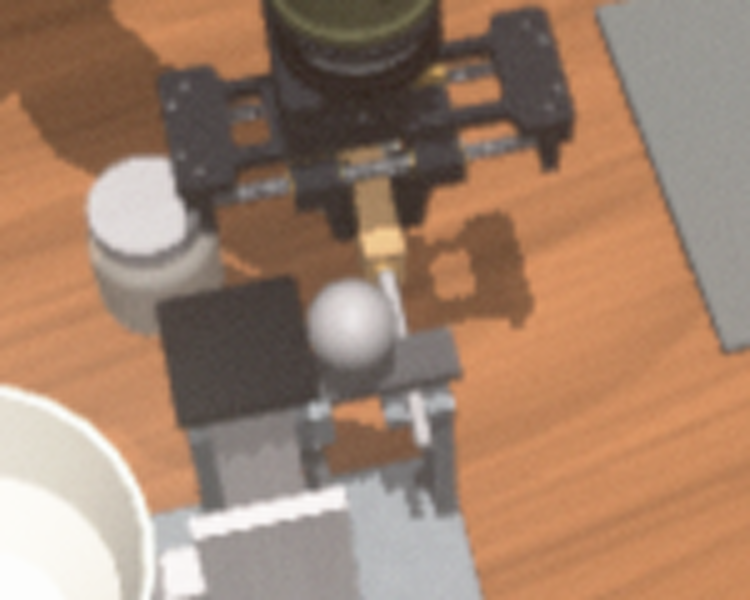

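The rod is under the tail and its tip emerges beyond it at (422,440), with no force. I raise it in small steps.

>>> servo_tool:
  motion:
    - [1,[0,0,-0.3],0]
    - [1,[0,0,-0.3],0]
    - [1,[0,0,-0.3],0]
    - [1,[0,0,-0.3],0]
    - [1,[0,0,-0.3],0]
    - [1,[0,0,-0.3],0]
    - [1,[0,0,0],0]

```text
t: 15.7
tool_pos: [0.5135, -0.0061, 0.159]
ee_rot: [0.326, 3.124, -0.0]
contact_force: [-0.9, -0.8, -2.0]
grip_width: 0.223
```

```bash
python3 - <<'E'
from h import *
from rig import arm
go(arm.state(),stand((-.137,.081,.1407)),-.207)
sc=arm.snapshot('scene')
cv2.imwrite('pics/sc6c.png',cv2.resize(sc[170:290,230:380],None,fx=5,fy=5,interpolation=cv2.INTER_CUBIC))
E
```

```text
tcp [ 0.5135 -0.0061  0.159 ] yaw 2.934 tilt [ 0. -0. -1.] F [-0.9 -0.8 -2. ] w 0.223 t 15.7
shift cm [-0.15  0.04  1.83] turn 3.141
```

View pics/sc6c.png

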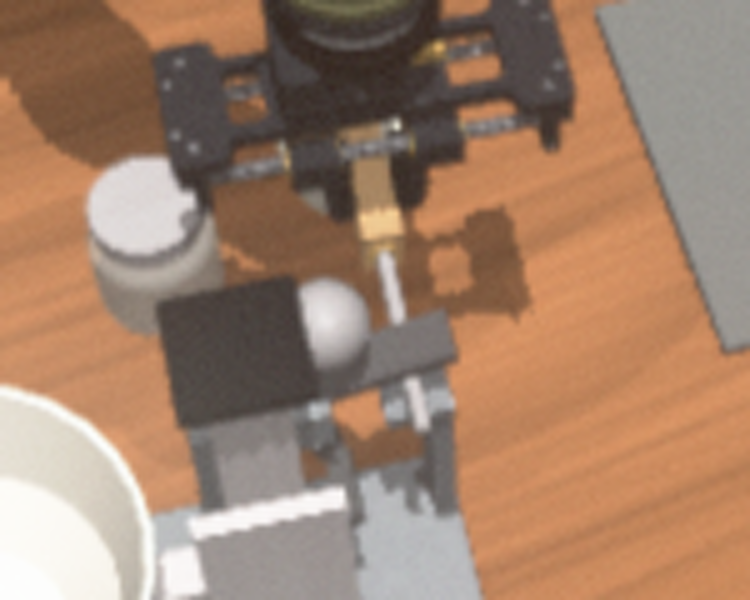

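The tail is rising (ball now at (335,325)) with light force. I go on up.

>>> servo_tool:
  motion:
    - [1,[0,0,-0.3],0]
    - [1,[0,0,-0.3],0]
    - [1,[0,0,-0.4],0]
    - [1,[0,0,-0.4],0]
    - [1,[0,0,-0.4],0]
    - [1,[0,0,-0.4],0]
    - [1,[0,0,-0.4],0]
    - [1,[0,0,-0.4],0]
    - [1,[0,0,0],0]
    - [1,[0,0,0],0]

```text
t: 17.0
tool_pos: [0.5134, -0.0061, 0.1888]
ee_rot: [-0.326, -3.125, 0.0]
contact_force: [0.2, -0.2, -1.4]
grip_width: 0.216
```

```bash
python3 - <<'E'
from h import *
from rig import arm
go(arm.state(),stand((-.137,.081,.1407)),-.207)
sc=arm.snapshot('scene');im=arm.snapshot('side')
cv2.imwrite('pics/sc7c.png',cv2.resize(sc[170:290,230:380],None,fx=5,fy=5,interpolation=cv2.INTER_CUBIC))
cv2.imwrite('pics/s7c.png',cv2.resize(im[80:200,270:420],None,fx=5,fy=5,interpolation=cv2.INTER_CUBIC))
E
```

```text
tcp [ 0.5134 -0.0061  0.1888] yaw 2.934 tilt [-0. -0. -1.] F [ 0.2 -0.2 -1.4] w 0.216 t 17.0
shift cm [-0.16  0.03  4.81] turn 3.141
```

View pics/sc7c.png

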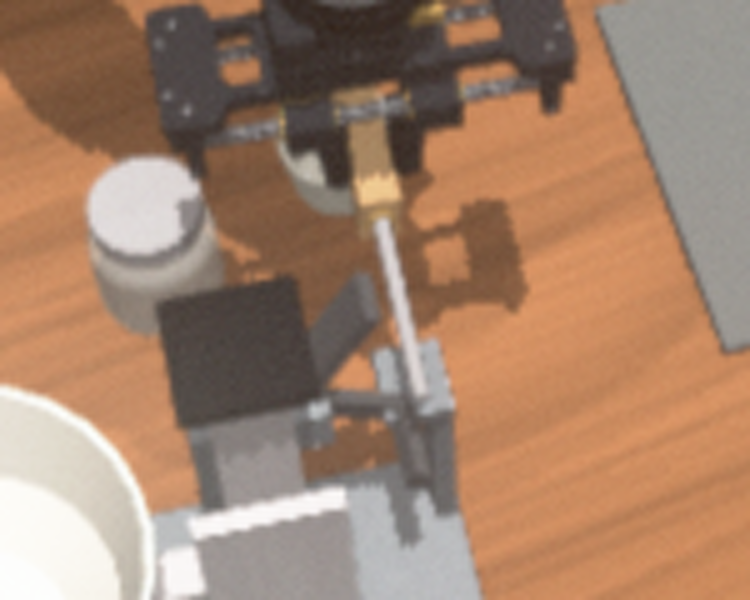

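View pics/s7c.png

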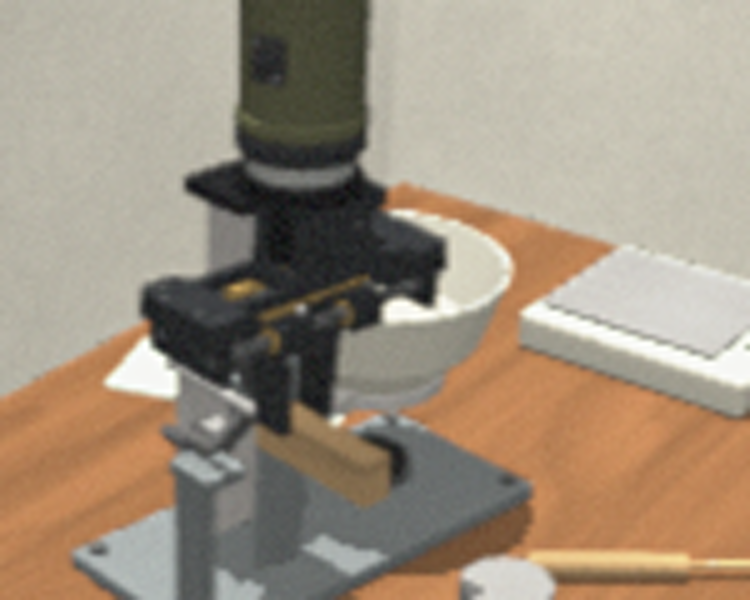

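The catch has tipped over: the tail stands steep at (345,325), the ball has swung behind the head, and the rod is free. I withdraw backwards and return to above the board.

>>> servo_tool:
  motion:
    - [1,[1,0,0],0]
    - [1,[2,0,0],0]
    - [1,[2.5,0,0],0]
    - [1,[2.5,0,0],0]
    - [1,[2,0,0],0]
    - [1,[0.5,0,-0.5],0.06]
    - [1,[0,0,-0.5],0.064]
    - [1,[0,0,0],0]

```text
t: 18.1
tool_pos: [0.4112, 0.0157, 0.1992]
ee_rot: [0.519, 3.097, 0.0]
contact_force: [-0.1, 0.5, -1.5]
grip_width: 0.218
```

```bash
python3 - <<'E'
from h import *
from rig import arm
go(arm.state(),(.4607,.2747,.2),2.81)
sc=arm.snapshot('scene')
cv2.imwrite('pics/sc8c.png',cv2.resize(sc[170:290,230:380],None,fx=5,fy=5,interpolation=cv2.INTER_CUBIC))
E
```

```text
tcp [0.4112 0.0157 0.1992] yaw 2.809 tilt [ 0.001 -0.    -1.   ] F [-0.1  0.5 -1.5] w 0.218 t 18.1
shift cm [ 3.77 26.09 -0.07] turn -0.001
```

View pics/sc8c.png

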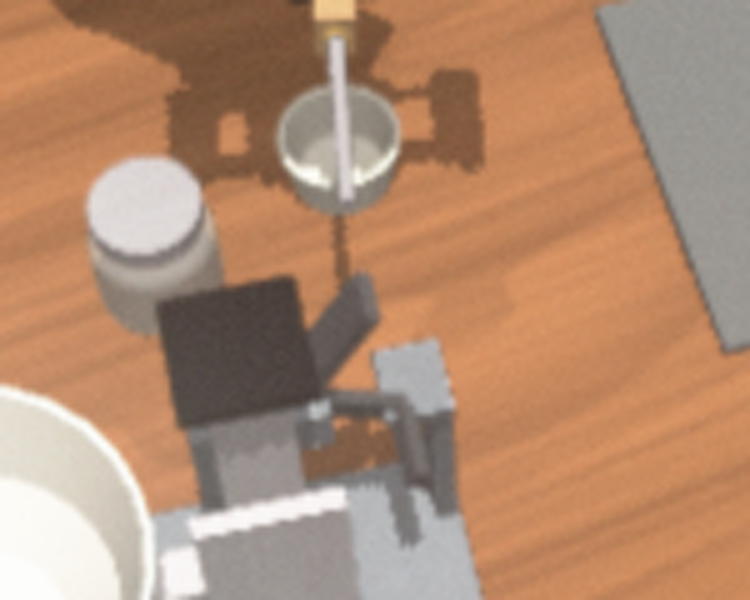

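It stays off. I return to above the board.

>>> servo_tool:
  motion:
    - [1,[0.3,2,0],0]
    - [1,[0.5,3.3,0],0]
    - [1,[0.5,3.3,0],0]
    - [1,[0.5,3.3,0],0]
    - [1,[0.5,3.3,0],0]
    - [1,[0.5,3.3,0],0]
    - [1,[0.5,3.3,0],0]
    - [1,[0.3,2.3,0],0]
    - [1,[0.2,2,0],0]
    - [1,[0,0,0],0]
    - [1,[0,0,0],0]

```text
t: 19.52
tool_pos: [0.4597, 0.2734, 0.1983]
ee_rot: [-0.519, -3.098, 0.003]
contact_force: [0.0, -0.9, -2.0]
grip_width: 0.22
```

```bash
python3 - <<'E'
from h import *
from rig import arm
go(arm.state(),(.4607,.2747,.0140),2.81)
s=arm.snapshot('scene');print(proj(arm.camera_model('scene'),[.58,.2315,.209]))
cv2.imwrite('pics/sc9c.png',cv2.resize(s[80:230,310:460],None,fx=4,fy=4))
E
```

```text
tcp [0.4597 0.2734 0.1983] yaw 2.809 tilt [-0.001 -0.002 -1.   ] F [ 0.  -0.9 -2. ] w 0.22 t 19.52
shift cm [-0.06  0.19 18.43] turn -0.001
[404.16905214 190.03118465]
```

View pics/sc9c.png

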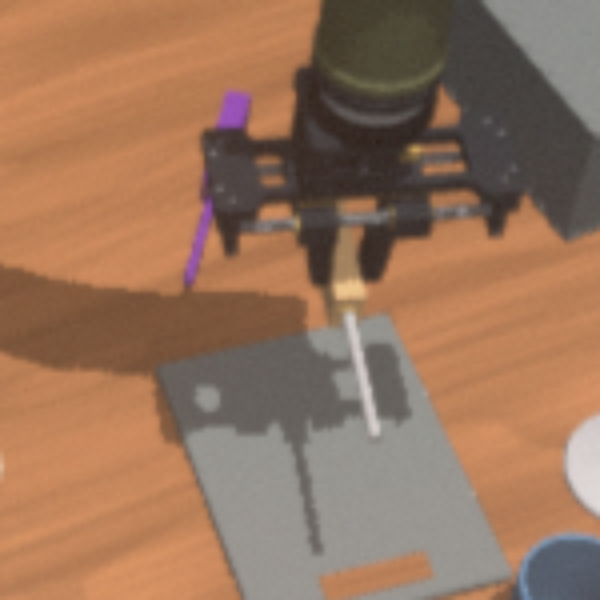

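The bar did not slip: the tip is at (375,435) in this crop, against (376,437) before. I lower it.

>>> servo_tool:
  motion:
    - [1,[0,0.1,3],0]
    - [1,[0,0,4],0]
    - [1,[0,0,4],0]
    - [1,[0,0,3],0]
    - [1,[0,0,2],0]
    - [1,[0,0,1],0]
    - [1,[0,0,0.6],0]
    - [1,[0,0,0.4],0]
    - [1,[0,0,0.3],0]
    - [1,[0,0,0.1],0]
    - [1,[0,0,0],0]

```text
t: 20.95
tool_pos: [0.4603, 0.2758, 0.015]
ee_rot: [0.519, 3.098, 0.0]
contact_force: [0.3, 1.0, -0.6]
grip_width: 0.223
```

>>> servo_tool:
  motion:
    - [1,[0,0,0.1],0]
    - [0.75,[0,0,0],0]
    - [0.6,[0,0,0],0]
    - [0.4,[0,0,0],0]
    - [0.2,[0,0,0],0]
    - [0,[0,0,0],0]
    - [0,[0,0,0],0]
    - [0,[0,0,-1],0]
    - [0,[0,0,-2],0]
    - [0,[0,0,-4],0]
    - [0,[0,0,-5],0]
    - [0,[0,0,-5],0]
    - [0,[0,0,-5],0]
    - [0,[0,0,-5],0]
    - [0,[0,0,-5],0]
    - [0,[0,0,-5],0]
    - [0,[0,0,-2],0]
    - [0.5,[0,0,0],0]

```text
t: 23.2
tool_pos: [0.4601, 0.2763, 0.4056]
ee_rot: [0.518, 3.096, 0.004]
contact_force: [0.0, 0.2, -0.9]
grip_width: 0.906
```

```bash
python3 - <<'E'
from h import *
from rig import arm
go(arm.state(),stand((.008,0,.40)),2.934)
im=arm.snapshot('side');s=arm.snapshot('scene')
cv2.imwrite('pics/sA.png',im);cv2.imwrite('pics/scA.png',s)
E
```

```text
tcp [0.4601 0.2763 0.4056] yaw 2.81 tilt [ 0.003  0.002 -1.   ] F [ 0.   0.2 -0.9] w 0.906 t 23.2
shift cm [-29.78 -31.15   0.54] turn -0.124
```

View pics/sA.png

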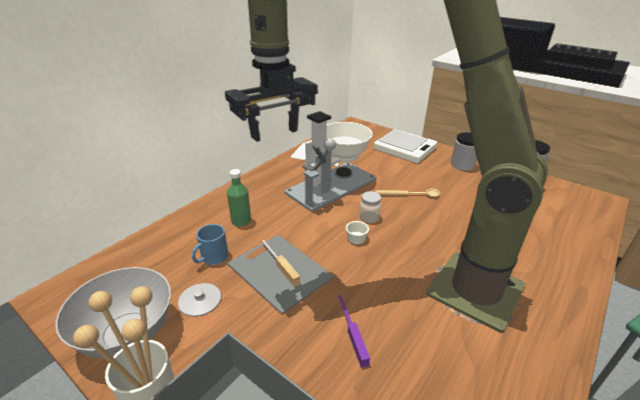

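View pics/scA.png

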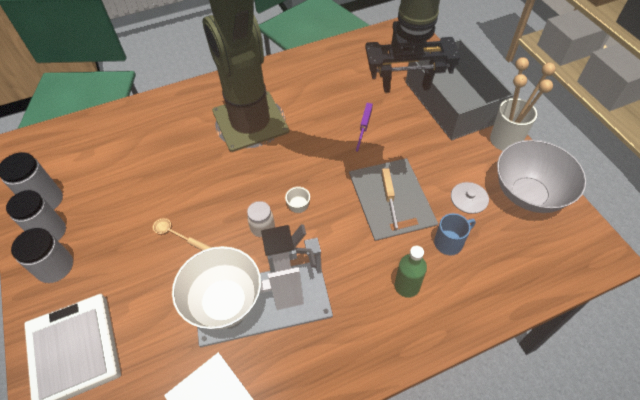

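The bar lies flat on the board at its old place, with handle top at scene (388,183). Now I shut the fingers and go above the head.

>>> servo_tool:
  motion:
    - [1,[-2,-2,0],0]
    - [1,[-3,-3.1,0],0]
    - [1,[-3,-3.1,0],0]
    - [1,[-3,-3.1,0],0]
    - [1,[-3,-3.1,0],0]
    - [1,[-3,-3.1,0],0]
    - [1,[-3,-3.1,0],0]
    - [1,[-3,-3.1,0],0]
    - [1,[-3,-3.1,0],0]
    - [1,[-2.5,-2.7,0],0]
    - [1,[-1.3,-1.7,0],0]
    - [1,[0,0,1],-0.124]
    - [1,[0,0,0],0]
    - [1,[0,0,0],0]

```text
t: 25.05
tool_pos: [0.6401, -0.1154, 0.3939]
ee_rot: [-0.326, -3.124, -0.001]
contact_force: [0.1, 0.6, 0.1]
grip_width: 0.005
```

```bash
python3 - <<'E'
from h import *
from rig import arm
go(arm.state(),stand((.008,0,.315)),2.934)
im=arm.snapshot('side');s=arm.snapshot('scene')
cv2.imwrite('pics/sB.png',cv2.resize(im[50:200,250:400],None,fx=4,fy=4));cv2.imwrite('pics/scB.png',cv2.resize(s[170:320,190:340],None,fx=4,fy=4))
E
```

```text
tcp [ 0.6401 -0.1154  0.3939] yaw 2.933 tilt [-0.  0. -1.] F [0.1 0.6 0.1] w 0.005 t 25.05
shift cm [-0.03  0.02  7.89] turn -0.001
```

View pics/sB.png

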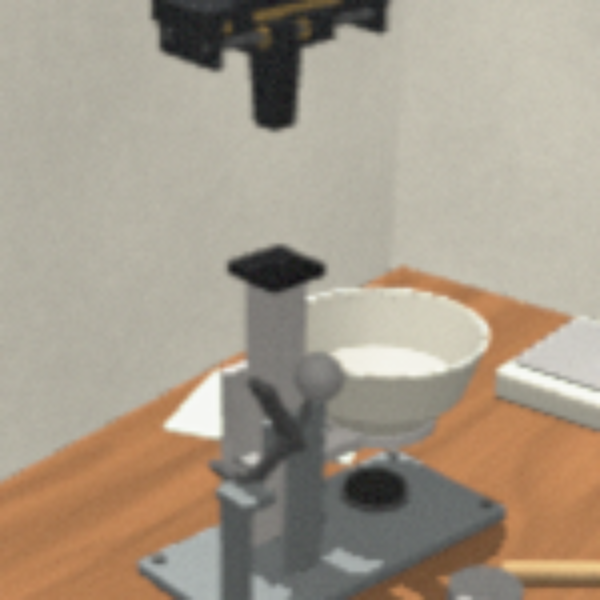

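View pics/scB.png

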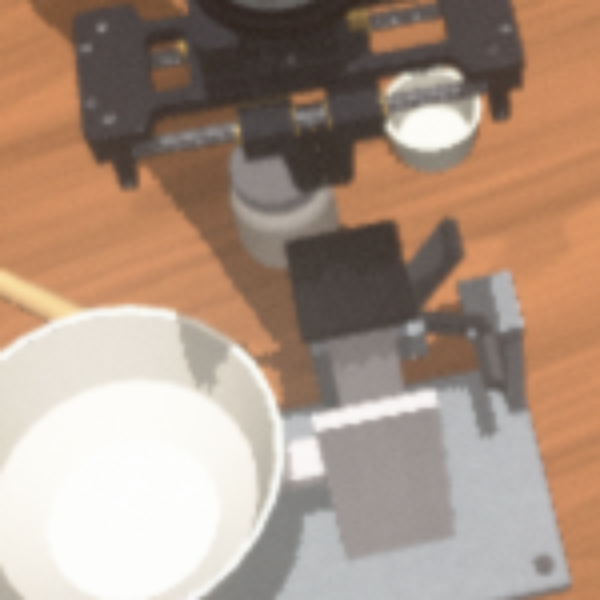

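The shut fingers, tip at (275,125), stand over the head's centre at (277,268). I go down to just above it.

>>> servo_tool:
  motion:
    - [1,[0,0,2],0]
    - [1,[0,0,2.2],0]
    - [1,[0,0,2],0]
    - [1,[0,0,1.2],0]
    - [1,[0,0,0.5],0]
    - [1,[0,0,0.3],0]
    - [1,[0,0,0.3],0]
    - [1,[0,0,0.3],0]
    - [1,[0,0,0.3],0]
    - [1,[0,0,0],0]

```text
t: 26.4
tool_pos: [0.6402, -0.1164, 0.3026]
ee_rot: [-0.326, -3.124, 0.0]
contact_force: [0.1, 0.1, 0.3]
grip_width: 0.001
```

>>> servo_tool:
  motion:
    - [1,[0,0,0.3],0]
    - [1,[0,0,0.3],0]
    - [1,[0,0,0.3],0]
    - [1,[0,0,0.3],0]
    - [1,[0,0,0.3],0]

```text
t: 27.02
tool_pos: [0.6403, -0.1163, 0.2876]
ee_rot: [-0.326, -3.125, 0.0]
contact_force: [1.2, -0.1, -0.1]
grip_width: 0.003
```

```bash
python3 - <<'E'
from h import *
from rig import arm
go(arm.state(),stand((.008,0,.237)),2.934)
im=arm.snapshot('side');cv2.imwrite('pics/sC.png',cv2.resize(im[50:200,250:400],None,fx=4,fy=4))
E
```

```text
tcp [ 0.6403 -0.1163  0.2876] yaw 2.934 tilt [-0. -0. -1.] F [ 1.2 -0.1 -0.1] w 0.003 t 27.02
shift cm [0.02 0.12 5.06] turn -0.0
```

View pics/sC.png

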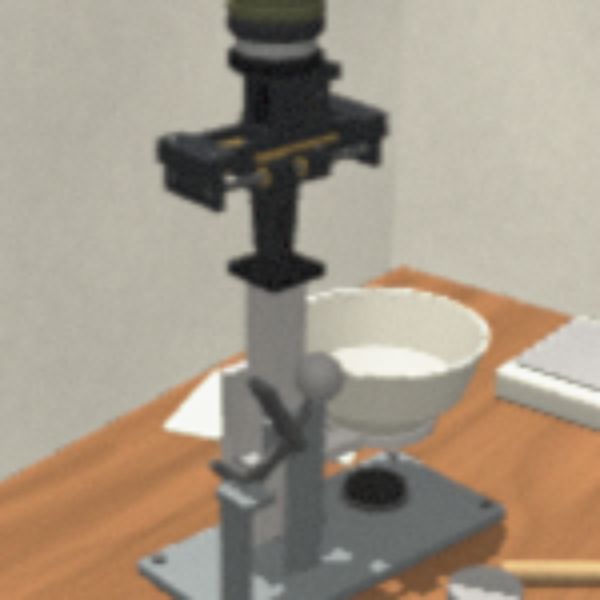

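There is no force yet at z 0.288, and the head (centre (277,268)) has not moved. I check the head's height by triangulation before going on.

```bash
python3 - <<'E'
from h import *
from rig import arm
s=arm.camera_model('scene');d=arm.camera_model('side')
S=lambda x,y,ox,oy,f:((x+.5)/f+ox-.5,(y+.5)/f+oy-.5)
# corners --,-+,++,+-  scene crop c2 ; side crop c3 order: left(++) ,top(+-), right(--), bottom(-+)
sc={'--':(358,80),'-+':(495,53),'++':(520,155),'+-':(385,200)}
si={'++':(160,57),'+-':(222,32),'--':(283,62),'-+':(218,82)}
for k in sc:
    p,e=tri(s,S(*sc[k],190,215,5),d,S(*si[k],275,105,5));print(k,p.round(4),round(e,4))
t=arm.state()['tool_pos'];print('tcp px side crop4',(proj(d,t)-[250,50])*4,'scene',proj(s,t))
im=arm.snapshot('scene');cv2.imwrite('pics/scC.png',cv2.resize(im[180:280,220:340],None,fx=6,fy=6,interpolation=cv2.INTER_CUBIC))
im=arm.snapshot('side');cv2.imwrite('pics/sC2.png',cv2.resize(im[90:140,290:350],None,fx=12,fy=12,interpolation=cv2.INTER_CUBIC))
E
```

```text
-- [ 0.5989 -0.1359  0.298 ] 0.0004
-+ [ 0.6103 -0.0789  0.2994] 0.0019
++ [ 0.6628 -0.0867  0.3007] 0.0012
+- [ 0.6583 -0.1457  0.3004] 0.0013
tcp px side crop4 [270.88528236 275.09216207] scene [277.21939365 245.31487876]
```

View pics/scC.png

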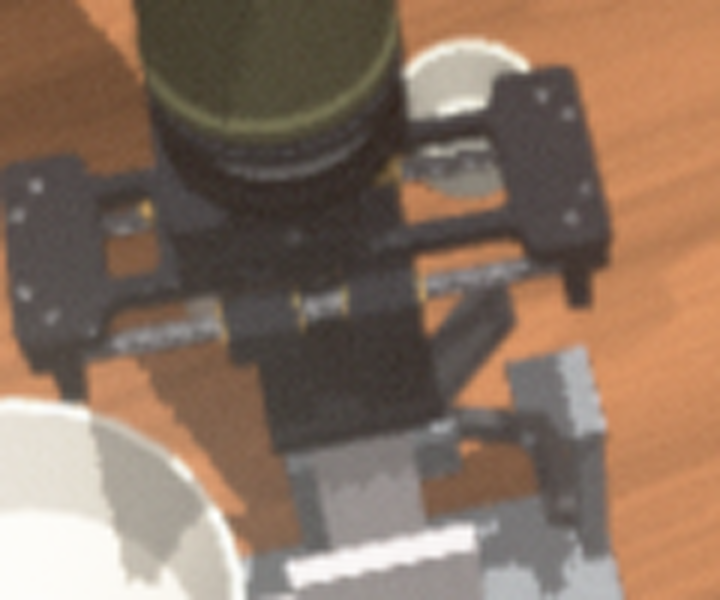

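View pics/sC2.png

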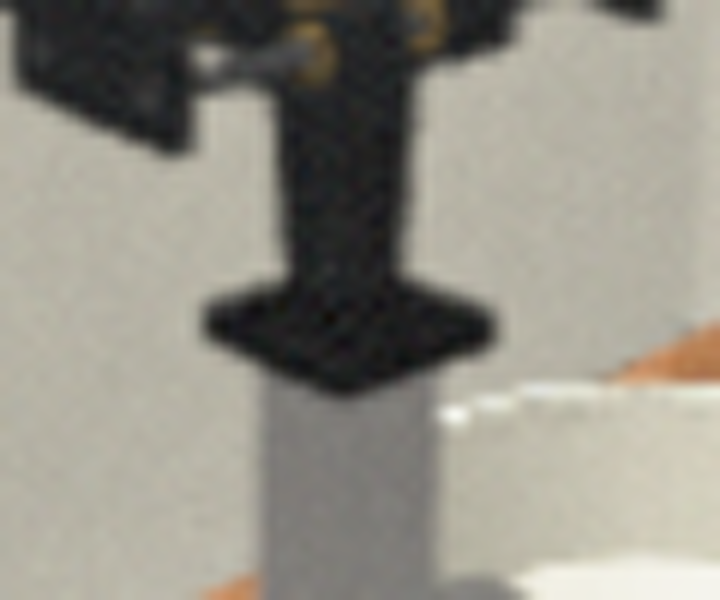

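```bash
python3 - <<'E'
from h import *
from rig import arm
s=arm.camera_model('scene');d=arm.camera_model('side')
t=[.6401,-.1154,.3939]
print('sB tcp side',(proj(d,t)-[250,50])*4,'scene',(proj(s,t)-[190,170])*4)
for z in (.28,.288,.295,.305):
  print(z,'head centre side crop',(proj(d,stand((0,0,z)))-[250,50])*4,'scene crop',(proj(s,stand((0,0,z)))-[190,170])*4)
  print([((proj(d,stand((a,b,z)))-[250,50])*4).round() for a,b in ((.03,.03),(.03,-.03),(-.03,-.03),(-.03,.03))],[((proj(s,stand((a,b,z)))-[190,170])*4).round() for a,b in ((.03,.03),(.03,-.03),(-.03,-.03),(-.03,.03))])
E
```

```text
sB tcp side [271.18770161 148.8783192 ] scene [329.34473549 192.60260975]
0.28 head centre side crop [275.88050641 286.51709397] scene crop [350.20934946 294.51790088]
[array([225., 284.]), array([280., 267.]), array([327., 289.]), array([272., 308.])] [array([415., 333.]), array([302., 355.]), array([287., 257.]), array([397., 237.])]
0.288 head centre side crop [275.97621952 277.47564803] scene crop [348.75474821 287.09442985]
[array([225., 275.]), array([280., 258.]), array([327., 280.]), array([272., 298.])] [array([414., 325.]), array([300., 348.]), array([285., 250.]), array([395., 229.])]
0.295 head centre side crop [276.06052181 269.51211358] scene crop [347.46670691 280.52098765]
[array([225., 267.]), array([280., 250.]), array([327., 272.]), array([272., 290.])] [array([413., 319.]), array([299., 341.]), array([283., 243.]), array([394., 222.])]
0.305 head centre side crop [276.18185942 258.0500734 ] scene crop [345.6014348  271.00168236]
[array([225., 256.]), array([280., 239.]), array([328., 260.]), array([272., 278.])] [array([412., 310.]), array([296., 332.]), array([281., 233.]), array([393., 212.])]
```

```bash
python3 - <<'E'
from h import *
from rig import arm
s=arm.camera_model('scene');d=arm.camera_model('side')
t=np.array([.4601,.2763,.4056]);y=np.array([np.sin(.332),np.cos(.332),0])
for sg in (-1,1):
  for h in (0,.019): print(sg,h,'side',proj(d,t+sg*.045*y+[0,0,h]),'scene',proj(s,t+sg*.045*y+[0,0,h]))
a=cv2.imread('pics/sA.png');b=cv2.imread('pics/scA.png')
cv2.imwrite('pics/sA2.png',cv2.resize(a[70:150,215:325],None,fx=7,fy=7));cv2.imwrite('pics/scA2.png',cv2.resize(b[20:100,355:465],None,fx=7,fy=7))
E
```

```text
-1 0 side [291.9809514  138.13984827] scene [386.18842364  95.73559975]
-1 0.019 side [291.73791563 130.58844018] scene [386.92078918  89.47948695]
1 0 side [256.82137301 147.56225331] scene [425.30228184  92.961618  ]
1 0.019 side [256.12269844 139.76560136] scene [426.58752479  86.68411264]
```

View pics/sA2.png

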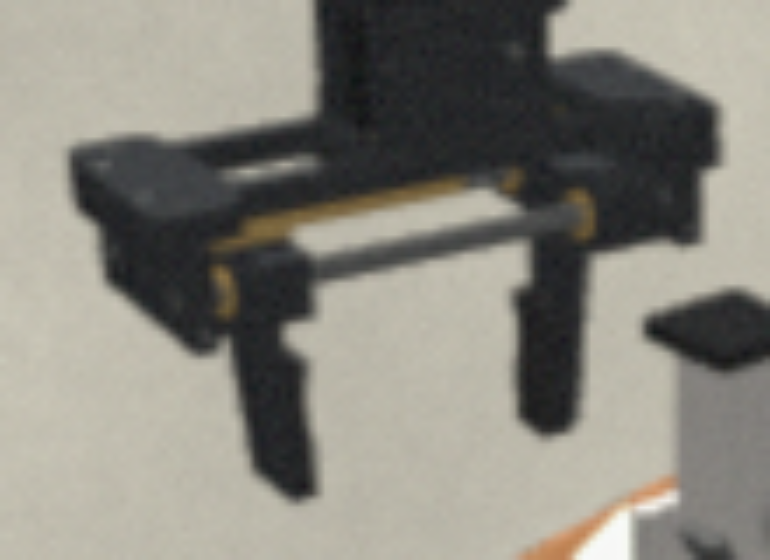

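View pics/scA2.png

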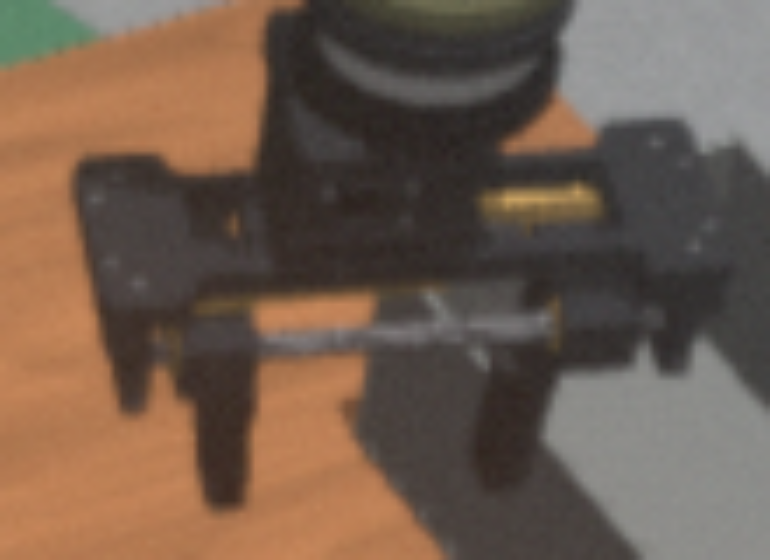

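The visible fingertips sit about 11–16 mm above the reported TCP (side tips at (257,141) and (293,132), against 147 and 138 predicted). The head triangulates to z≈0.30, so contact is due at a reading of about 0.285. I continue gently and watch the force.

>>> servo_tool:
  motion:
    - [1,[0,0,0.2],0]
    - [1,[0,0,0.2],0]
    - [1,[0,0,0.2],0]

```text
t: 27.55
tool_pos: [0.6404, -0.1163, 0.2824]
ee_rot: [0.326, 3.124, -0.0]
contact_force: [-0.5, -1.5, 3.8]
grip_width: 0.006
```

>>> servo_tool:
  motion:
    - [1,[0,0,0.2],0]
    - [1,[0,0,0.2],0]
    - [1,[0,0,0.2],0]

```text
t: 27.92
tool_pos: [0.6404, -0.1163, 0.2758]
ee_rot: [0.326, 3.124, 0.0]
contact_force: [-0.6, -0.4, 4.0]
grip_width: 0.007
```

Contact at about 0.284 with a 4 N guide force. Home should come near a reading of 0.215; I go down steadily to above that.

>>> servo_tool:
  motion:
    - [1,[0,0,0.3],0]
    - [1,[0,0,0.3],0]
    - [1,[0,0,0.3],0]
    - [1,[0,0,0.3],0]
    - [1,[0,0,0.3],0]
    - [1,[0,0,0.3],0]
    - [1,[0,0,0.3],0]
    - [1,[0,0,0.3],0]

```text
t: 28.92
tool_pos: [0.6404, -0.1163, 0.2516]
ee_rot: [0.326, 3.124, 0.0]
contact_force: [-0.7, 0.3, 4.8]
grip_width: 0.005
```

>>> servo_tool:
  motion:
    - [1,[0,0,0.3],0]
    - [1,[0,0,0.3],0]
    - [1,[0,0,0.3],0]
    - [1,[0,0,0.3],0]
    - [1,[0,0,0.3],0]
    - [1,[0,0,0.3],0]
    - [1,[0,0,0.2],0]

```text
t: 29.8
tool_pos: [0.6404, -0.1163, 0.2316]
ee_rot: [0.326, 3.124, 0.0]
contact_force: [0.3, 1.2, 3.7]
grip_width: 0.01
```

```bash
python3 - <<'E'
from h import *
from rig import arm
go(arm.state(),stand((.008,0,.217)),2.934)
im=arm.snapshot('side');cv2.imwrite('pics/sD.png',cv2.resize(im[50:200,250:400],None,fx=4,fy=4))
E
```

```text
tcp [ 0.6404 -0.1163  0.2316] yaw 2.934 tilt [ 0.  0. -1.] F [0.3 1.2 3.7] w 0.01 t 29.8
shift cm [0.03 0.11 1.46] turn -0.0
```

View pics/sD.png

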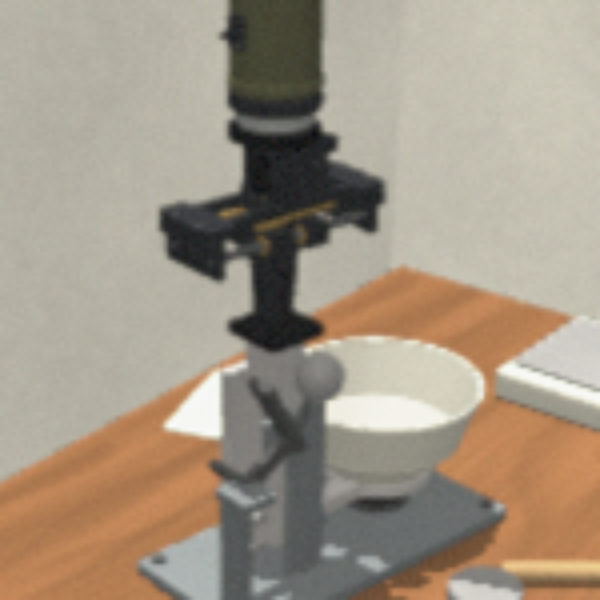

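The catch is still over, the head is nearly down, and the bowl is close to its pad. I take finer steps now.

>>> servo_tool:
  motion:
    - [1,[0,0,0.2],0]
    - [1,[0,0,0.2],0]
    - [1,[0,0,0.2],0]
    - [1,[0,0,0.2],0]
    - [1,[0,0,0.1],0]

```text
t: 30.48
tool_pos: [0.6404, -0.1163, 0.2227]
ee_rot: [0.326, 3.124, 0.0]
contact_force: [1.2, 1.2, 4.3]
grip_width: 0.002
```

>>> servo_tool:
  motion:
    - [1,[0,0,0.1],0]
    - [1,[0,0,0.1],0]

```text
t: 30.72
tool_pos: [0.6404, -0.1163, 0.2208]
ee_rot: [0.326, 3.124, 0.0]
contact_force: [1.0, 0.7, 3.7]
grip_width: 0.006
```

>>> servo_tool:
  motion:
    - [1,[0,0,0.1],0]
    - [1,[0,0,0.1],0]

```text
t: 30.98
tool_pos: [0.6404, -0.1163, 0.2188]
ee_rot: [0.326, 3.124, 0.0]
contact_force: [2.0, 0.6, 3.9]
grip_width: 0.004
```

>>> servo_tool:
  motion:
    - [1,[0,0,0.1],0]
    - [1,[0,0,0.1],0]

```text
t: 31.22
tool_pos: [0.6404, -0.1163, 0.2168]
ee_rot: [0.326, 3.124, 0.0]
contact_force: [2.1, 0.1, 3.6]
grip_width: 0.003
```

>>> servo_tool:
  motion:
    - [1,[0,0,0.1],0]

```text
t: 31.35
tool_pos: [0.6404, -0.1163, 0.2161]
ee_rot: [0.326, 3.124, -0.0]
contact_force: [0.5, 0.2, 8.4]
grip_width: 0.002
```

The stop is reached (8.4 N).

>>> servo_tool:
  motion:
    - [1,[0,0,0.05],0]
    - [1,[0,0,0],0]

```text
t: 31.6
tool_pos: [0.6404, -0.1163, 0.216]
ee_rot: [0.326, 3.124, -0.0]
contact_force: [1.0, -0.5, 7.4]
grip_width: 0.006
```

>>> servo_tool:
  motion:
    - [1,[0,0,0.05],0]
    - [1,[0,0,0],0]

```text
t: 31.85
tool_pos: [0.6404, -0.1162, 0.2158]
ee_rot: [0.326, 3.124, -0.0]
contact_force: [-0.2, 0.4, 9.9]
grip_width: 0.005
```

>>> servo_tool:
  motion:
    - [1,[0,0,0.05],0]
    - [1,[0,0,0],0]

```text
t: 32.1
tool_pos: [0.6404, -0.1163, 0.2156]
ee_rot: [0.326, 3.124, -0.001]
contact_force: [-1.2, 0.3, 10.9]
grip_width: 0.002
```

>>> servo_tool:
  motion:
    - [1,[0,0,0.05],0]
    - [1,[0,0,0.05],0]
    - [1,[0,0,0],0]

```text
t: 32.48
tool_pos: [0.6404, -0.1163, 0.2152]
ee_rot: [0.326, 3.123, -0.001]
contact_force: [-2.5, -0.8, 13.6]
grip_width: 0.005
```

>>> servo_tool:
  motion:
    - [1,[0,0,0.05],0]
    - [1,[0,0,0],0]
    - [1,[0,0,0],0]

```text
t: 32.85
tool_pos: [0.6404, -0.1163, 0.215]
ee_rot: [0.326, 3.123, -0.001]
contact_force: [-2.2, -1.4, 14.2]
grip_width: 0.004
```

14.2 N against about 4 N of guide force means a squeeze of about 1.3 mm, and the position change agrees. I hold, then lift off straight up.

>>> servo_tool:
  motion:
    - [1,[0,0,0],0]
    - [1,[0,0,0],0]
    - [1,[0,0,0],0]
    - [1,[0,0,-0.1],0]
    - [1,[0,0,-0.2],0]
    - [1,[0,0,-0.5],0]
    - [1,[0,0,-2],0]
    - [1,[0,0,-3],0]
    - [1,[0,0,-4],0]
    - [1,[0,0,-4],0]
    - [1,[0,0,-3],0]
    - [1,[0,0,0],0]

```text
t: 34.35
tool_pos: [0.641, -0.1159, 0.3828]
ee_rot: [0.326, 3.121, 0.001]
contact_force: [1.0, -0.2, 0.4]
grip_width: -0.001
```

```bash
python3 - <<'E'
from h import *
from rig import arm
go(arm.state(),stand((.008,0,.217)),2.934)
im=arm.snapshot('side');cv2.imwrite('pics/sE.png',im);im=arm.snapshot('scene');cv2.imwrite('pics/scE.png',im)
E
```

```text
tcp [ 0.641  -0.1159  0.3828] yaw 2.934 tilt [ 0.003  0.    -1.   ] F [ 1.  -0.2  0.4] w -0.001 t 34.35
shift cm [ 0.13  0.05 16.58] turn -0.0
```

View pics/sE.png

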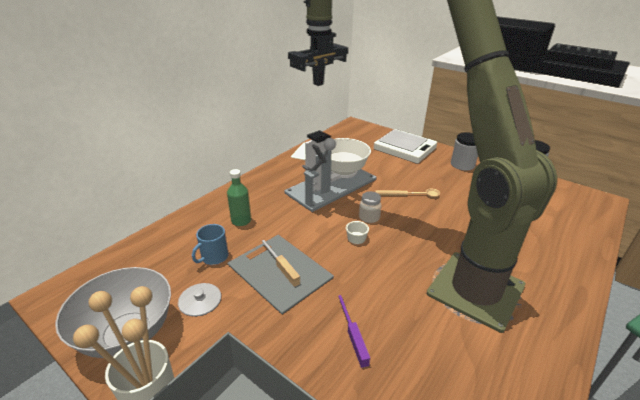

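View pics/scE.png

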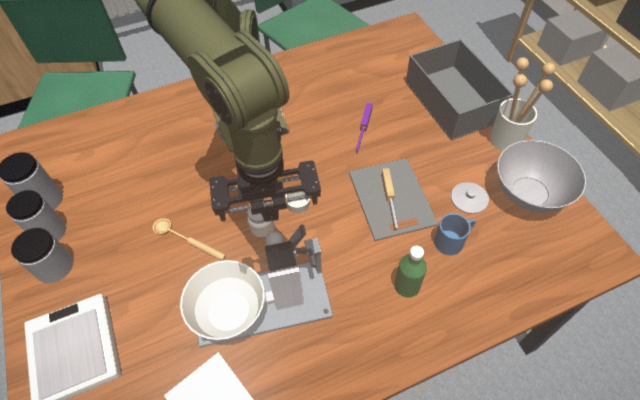

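The lift is down (head at scene (282,258)), the catch tail stands steep at (297,237), the bar is flat on the board at (388,183), and the bystanders are where they were. I hand the job in.

```bash
python3 -c "
from rig import arm
print(arm.finish_job())"
```

```text
the job is handed in; nothing more can be done
None
```

I flicked the catch over with the wooden-handled bar, laid the bar back on the board, and pushed the lift home. The job was handed in at about 34 s of the 72 s allowed, and no verdict was reported.

**What I did:** I raised the rod under the catch's tail until it tipped over, with force readings of about 2 N. I put the bar back in its old place, handle underside down. Then I pushed the head down with shut fingers at about 25 mm/s against a guide force of about 4 N. I held it at about 14 N, which works out to a squeeze of roughly 1.3 mm.

**Last checks:** The final pictures show the catch over, the lift and bowl down, the bar flat on the board, and the other things visibly unmoved. The catch angle and lift height could only be judged from pictures and force, not read.

**What disagreed:**
- The visible fingertips sat about 11–16 mm above the reported tool point. The head was therefore touched at a reading of 0.284 m rather than about 0.30 m.
- Fitting the stand's position left errors of up to about 2 pixels in the side camera.

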